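# Press a cake carrier's snap seam shut in one stroke

## Task

Close the cake carrier: take the orange hand press that lies on its side, stand it on its sole and let go, take it again by the handle from above, and run it along the seam in one unbroken stroke from the green tab to the red one so that all six tabs are pushed fully home, pressing steadily and never harder than 30 N. Then stand the press upright on the green mat. Touch the carrier with the press only, and leave the cups and other things where they are.

Things in the scene. Friction and masses are not known exactly. Their poses are not given: they have to be found in the camera images.
- press: hand press, 0.24 kg, orange handle. Origin: centre of the sole's underside; z up the handle, x along the stroke. Sole: flat 28 (x) x 48 (y) x 10 mm, an upturned nose at each x end (66 mm in all, rising 7 mm; either end may lead). It starts on its side, +y up, handle away from the robot, origin 24 mm up. Let go within 50 degrees of upright, it tips onto its sole
- press_grip (a point): middle of the handle's shaft, 36 mm above the sole. The shaft is 30 (x) x 24 (y) mm from 10 to 54 mm above the sole; above it a crossbar 30 (x) x 48 (y) mm up to 64 mm
- carrier: cake carrier fixed to the table: aluminium tray 230 (x) x 260 (y) mm, origin under its centre, clear cover 68 mm high that starts 43 mm beyond the seam. Along its near (-x) edge, at x = -85 mm, runs the seam: a white rail 44 mm wide, 198 mm long, with six snap tabs in a row along y, 26 mm apart
- seam_mid (a point): nominal middle of the seam, at the height of home tabs. The rail lies on a soft gasket that gives 0.25 mm per newton, at most 8 mm, and springs back. How thick the gasket is no reading tells: the rail stands up to 10 mm higher or lower than this point, and crooked, by up to 0.05 rad along the seam (its ends another 4 mm up or down)
- seam_start (a point): nominal centre of the green first tab's top when home (66 mm above the table), tab 4 mm higher while proud; x, y are true, the height is off by up to 14 mm (see seam_mid)
- seam_end (a point): the same point of the red last tab, 130 mm from seam_start. Pressing the seam down with a steady 9 to 14 N suits; drag and the climb onto each proud tab come on top
- tab1 (a joint): green, first snap tab of the seam (a dome 26 mm long each way, crest across the seam): 0 when it stands proud, 0.004 m when pushed fully home; friction holds it where it is left and it takes about 4 N to move
- tab2 (a joint): blue, number 2, snap tab of the seam (a dome 26 mm long each way, crest across the seam): 0 when it stands proud, 0.004 m when pushed fully home; friction holds it where it is left and it takes about 4 N to move
- tab3 (a joint): blue, number 3, snap tab of the seam (a dome 26 mm long each way, crest across the seam): 0 when it stands proud, 0.004 m when pushed fully home; friction holds it where it is left and it takes about 4 N to move
- tab4 (a joint): blue, number 4, snap tab of the seam (a dome 26 mm long each way, crest across the seam): 0 when it stands proud, 0.004 m when pushed fully home; friction holds it where it is left and it takes about 4 N to move
- tab5 (a joint): blue, number 5, snap tab of the seam (a dome 26 mm long each way, crest across the seam): 0 when it stands proud, 0.004 m when pushed fully home; friction holds it where it is left and it takes about 4 N to move
- tab6 (a joint): red, last snap tab of the seam (a dome 26 mm long each way, crest across the seam): 0 when it stands proud, 0.004 m when pushed fully home; friction holds it where it is left and it takes about 4 N to move
- mat: green mat 150 x 150 x 3 mm fixed to the table, origin under its centre
- cup_a: clear dessert cup with cake, 72 mm wide, 50 mm tall, a bystander; origin under its centre
- cup_b: another such cup, a bystander
- cup_c: another such cup, a bystander
- squeeze_bottle: cream squeeze bottle, 54 mm wide, 160 mm tall, a bystander; origin under its centre
- cake_plate: white plate 140 mm wide with a cake, 40 mm tall, a bystander; origin under its centre
- jam_jar: amber jar, 64 mm wide, 85 mm tall, a bystander; origin under its centre
- spatula: spatula lying on the table, a bystander

How it is judged:
On the way, in this order (a step that is already met when the one before it is completed fails the run):
1. the press stands upright on its sole, on table or mat, untouched by the fingers (angle between press's own z axis and vertical below 0.12 rad and height (world z) of press below 0.012 m and contact force between the fingers and press below 0.1 N), for 0.3 s.
2. the press, held on the seam, has pushed the green first tab home while the third to sixth still stand proud (value of joint tab1 above 0.0032 m and value of joint each of tab3, tab4, tab5, tab6 below 0.0015 m and horizontal distance between press and seam_start below 0.035 m and contact force between press and carrier above 1 N), for 0.02 s.
3. in the same stroke the first three tabs are home while the fifth and sixth still stand proud (value of joint each of tab1, tab2, tab3 above 0.0032 m and value of joint each of tab5, tab6 below 0.0015 m and contact force between press and carrier above 1 N), for 0.02 s.
4. all six tabs are home with the press still on the seam at the red last tab (value of joint each of tab1, tab2, tab3, tab4, tab5, tab6 above 0.0032 m and horizontal distance between press and seam_end below 0.035 m and contact force between press and carrier above 1 N), for 0.05 s.
At the end, for the whole second after the job is handed in: All six tabs are home (at least 3.2 of their 4 mm down) and the press stands upright (within 7 degrees) on its sole on the green mat, its centre within 45 mm of the mat's centre, at rest and let go (value of joint each of tab1, tab2, tab3, tab4, tab5, tab6 above 0.0032 m and angle between press's own z axis and vertical below 0.12 rad and horizontal distance between press and mat below 0.045 m and z of press in the frame of mat below 0.008 m and linear speed of press below 0.02 m/s); the robot touches nothing.
It fails at once if the press loads the carrier with more than 30 N (sum over the contacts, peaks count) (contact force between press and carrier above 30 N).
It fails at once if the stroke is broken: after the green tab is pushed home (3.2 mm) and before the red one is, the press loses contact with the seam (under 0.3 N) (value of joint tab1 above 0.0032 m and not (value of joint tab6 above 0.0032 m) and contact force between press and carrier below 0.3 N).
It fails at once if fingers or arm push on the carrier (over 2 N) (contact force between any of the fingers, the arm and carrier above 2 N).
It fails at once if a bystander is moved by more than 25 mm (distance of any of cup_a, cup_b, cup_c, squeeze_bottle, cake_plate, jam_jar, spatula from where it was at the start of the episode above 0.025 m).
It also fails if it takes over 72 s, if anything falls off the work surface, if the arm or the gripper's body presses on something with over 40 N, if the wrist force passes 120 N, or if a joint passes its speed limit or range.

## Robot

A 7-joint arm with a two-finger parallel gripper is mounted at the origin on the work surface. World frame = base frame: x ahead of the robot, y to its left, z up, the work surface at z = 0. Lengths are in m, angles in rad, forces in N, time in s.
With the tool pointing down it reaches from about 0.425 to 0.875 m from the base axis. Payload 4.7 kg.
Tool frame: the origin (TCP) lies between the finger pads; the fingertips stand 19 mm ahead of it and the grasp point (between the pads) is the TCP (ctrl.tip_extent is the distance from the TCP to the fingertips, in m); z points along the fingers, y is the line along which they close (so a half turn about z gives the same grasp; the last joint's range is limited). The gripper opens to 87 mm and grips with 3 to 60 N. Pads are 19 mm wide; open, the fingers measure 117 mm over their backs; the gripper's body (75 mm by 190 mm) begins 51 mm behind the grasp point.
Start: joints at [1.208, 0.321, -0.07, 1.45, 0.023, 1.371, -0.057], TCP at [0.239, -0.604, 0.203] pointing down, gripper open.
Joint ranges: [-2.86, 2.86], [-0.3, 2.09], [-1.38, 1.24], [0.06, 2.45], [-1.56, 4.7], [0.09, 2.05], [-2.69, 2.69]. Speed limits (rad/s): [2.57, 2.57, 3.14, 3.14, 3.14, 3.14, 3.14].

## Interface

Orientations are given as a rotation vector (axis times angle).
In Python, from bench import ctrl gives the robot as it stands.
- The arm moves only by the shell command python3 -m crank 'ROWS' [OPENING] [FORCE]. ROWS is JSON, a list of rows, each an object of numbers: "tx", "ty", "tz": the shift along the tool's x, y, z in mm; "turn": the turn about the tool's z in units of 5 degrees (1.0 is 5 degrees). In form: [{"tx": .., "ty": .., "tz": .., "turn": ..}, ...]. A call has 1 to 5 rows; each row is the pose to reach, as a shift and turn from the pose commanded when the call began, along the tool's axes at that moment; what a row does not reach only later rows make up. A row lasts 1/8 s, in which the tool goes at most 62.5 mm and 10.7 degrees, less where a joint would pass 70% of its speed; a pose out of reach is approached as far as the arm can. A call with a gripper value outside its range is refused whole. OPENING is the finger opening in mm, from 0 to 87, set as the call begins (- or left out, the last holds). The fingers move at their own pace and stop on an object; FORCE is the grip in N (left out, the last holds). Time passes only in rows, so rows that repeat a pose let the fingers close. It gives the time, the measured TCP pose, the force, the opening and the grip force at its end, in the units of the state.
- ctrl.get_state(): the state, without advancing time (a new reading comes with each control period).
- ctrl.get_image(name): name is "scene" or "top" or "wrist"; returns (picture, depth): 384x512x3 uint8, red, green, blue; 384x512 float32, m along the optical axis (not along the pixel's ray), 0 where there is no reading.
- ctrl.camera_model(name): a dict with "intrinsics" (3x3 intrinsics, pixels), "dist_coeffs" ([k1, k2, p1, p2, k3] as OpenCV has them; the pictures are not rectified), "origin" and "orientation" of the camera in the world. Camera axes: x right, y down, z forward; pixel columns grow to the right and rows downward; lengths in m; the calibration is good to about 2 mm. A picture is of the moment at which its call begins: read the wrist's pose just before it. camera_model takes no time and is no camera call; for the wrist camera it gives the pose at the moment of the call.
- ctrl.close_job(): hands the job in; it is judged then, once.
Trained networks look in the newest picture that a camera, given by its name, has taken for a name from the list of things; names that differ only in an ending like _2 or _b are one class to them, and where a whole thing is asked for, a point or a joint stands for the part that bears it (a point fixed in the world has none). Each returns a list of dicts, best first, with "confidence" (0 to 1); they miss things now and then, are a little off and sometimes report something else, mostly with a low value. They report only what shows in the picture. A call takes as long as a camera call.
- ctrl.recognise(camera, query): "xyz" ([x, y, z] in m, in world coordinates, good to about 4 mm: the middle of the surface that is visible of it).
- ctrl.mark_of(camera, query): "xyz" ([x, y, z] in m, in world coordinates, good to about 4 mm: a listed point, or the origin of a listed thing).
The state is a dict: "time": time; "joint_positions": joint angles; "qd": joint speeds; "joint_torque": joint torques, N m; "position": TCP position; "tool_rot": TCP orientation; "ft_force": force on the tool from outside, world axes, zero at the start; "torque": the same for the moment, N m; "grip_width": opening from 0.0 (shut) to 1.0 (fully open); "grip_force": force on a finger pad.
Only numpy, scipy, OpenCV 4.12 (cv2) and the standard library are available. Lean on these libraries where they do the work, as an engineer would, in place of code of your own. Each camera call takes 0.05 s, during which the arm holds its last target. There are 200 camera calls.

## Working session

There is one attempt and no reset: what is moved stays moved. The work goes in short steps, Python scripts to look and compute and a shell command to move; the robot and the scene stay as the last step left them, time stands still between calls to the robot, and variables do not carry over. Pictures are saved under pics/ and viewed, at most 10 in all, crops included, and the job is handed in when it is done.

```bash
mkdir -p pics; ls; cat > h.py <<'E'
import numpy as np, cv2
from bench import ctrl
from scipy.spatial.transform import Rotation as R
def st():
    s=ctrl.get_state(); print('t',round(s['time'],2),'p',np.round(s['position'],4),'rot',np.round(s['tool_rot'],3),'f',np.round(s['ft_force'],2),'w',round(s['grip_width'],3),'g',round(s['grip_force'],1)); return s
def snap(cam,fn=None):
    im,d=ctrl.get_image(cam)
    if fn: cv2.imwrite('pics/'+fn,im[:,:,::-1])
    return im,d
def look(cam,names,f='mark_of'):
    for n in names:
        r=getattr(ctrl,f)(cam,n)
        print(cam,f,n,[(np.round(x['xyz'],4).tolist(),round(x['confidence'],2)) for x in r[:3]])
def rot(m):
    o=np.array(m['orientation'],float)
    return o if o.shape==(3,3) else R.from_rotvec(o).as_matrix() if o.size==3 else R.from_quat(o).as_matrix()
def cloud(d,m):
    v,u=np.mgrid[:d.shape[0],:d.shape[1]]
    p=cv2.undistortPoints(np.stack([u,v],-1).reshape(-1,1,2).astype(float),np.array(m['intrinsics']),np.array(m['dist_coeffs'])).reshape(-1,2)
    P=np.c_[p,np.ones(len(p))]*d.reshape(-1,1)
    return (P@rot(m).T+np.array(m['origin'])).reshape(*d.shape,3)
E
python3 - <<'E'
from h import *
s=st()
print(ctrl.camera_model('top'))
a,d=snap('top');b,_=snap('scene')
cv2.imwrite('pics/a.png',cv2.resize(a[:,:,::-1],(800,600)));cv2.imwrite('pics/b.png',cv2.resize(b[:,:,::-1],(800,600)))
for c in('top','scene'):look(c,['press','press_grip','seam_start','seam_end','seam_mid','carrier','mat','tab1','tab6'])
look('top',['cup_a','squeeze_bottle','cake_plate','jam_jar','spatula'])
E
```

```text
pics
t 0.0 p [ 0.2389 -0.6038  0.2016] rot [-3.084e+00 -5.880e-01  1.000e-03] f [-0.01 -1.11 -0.13] w 0.996 g 0.0
{'intrinsics': array([[377.48353235,   0.        , 255.97695113],
       [  0.        , 377.48353235, 188.28201055],
       [  0.        ,   0.        ,   1.        ]]), 'dist_coeffs': array([-0.01482045,  0.        ,  0.        ,  0.        ,  0.        ]), 'origin': array([0.36802219, 0.00430775, 0.99596171]), 'orientation': array([-2.11075148,  2.14851088, -0.1715801 ])}
top mark_of press [([0.4564, -0.3481, 0.0254], 0.97)]
top mark_of press_grip [([0.4918, -0.3484, 0.0208], 0.78)]
top mark_of seam_start [([0.534, 0.2625, 0.069], 0.8), ([0.5499, -0.1374, -0.0016], 0.71)]
top mark_of seam_end [([0.5604, 0.135, 0.0665], 0.71), ([0.4581, -0.3499, 0.0248], 0.48)]
top mark_of seam_mid [([0.5509, 0.1994, 0.0661], 0.57)]
top mark_of carrier [([0.6293, 0.2164, -0.0047], 0.59), ([0.7138, -0.2373, -0.0002], 0.32)]
top mark_of mat [([0.5495, -0.1373, -0.002], 0.57)]Traceback (most recent call last):
  File "<stdin>", line 6, in <module>
  File "h.py", line 12, in look
    r=getattr(ctrl,f)(cam,n)
ValueError: it knows: cake_plate, carrier, cup, jam_jar, mat, press, press_grip, seam_end, seam_mid, seam_start, spatula, squeeze_bottle
```

View pics/a.png

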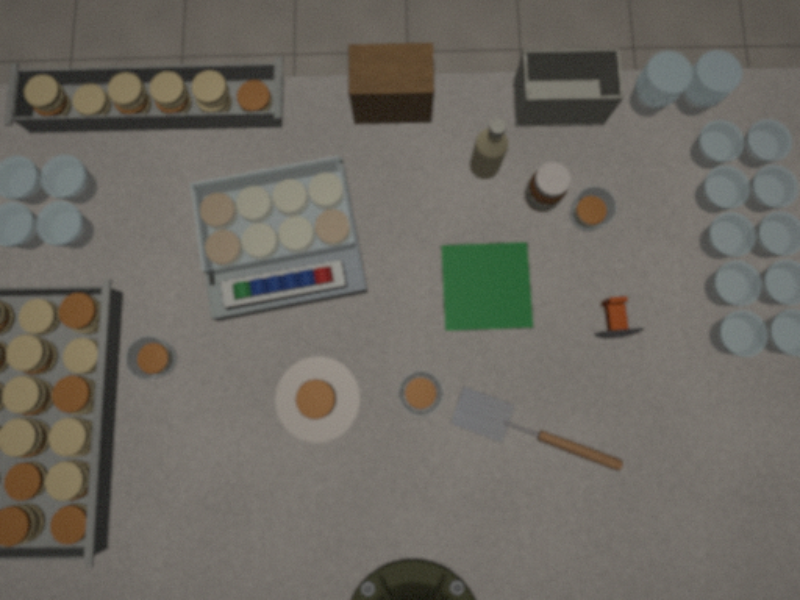

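View pics/b.png

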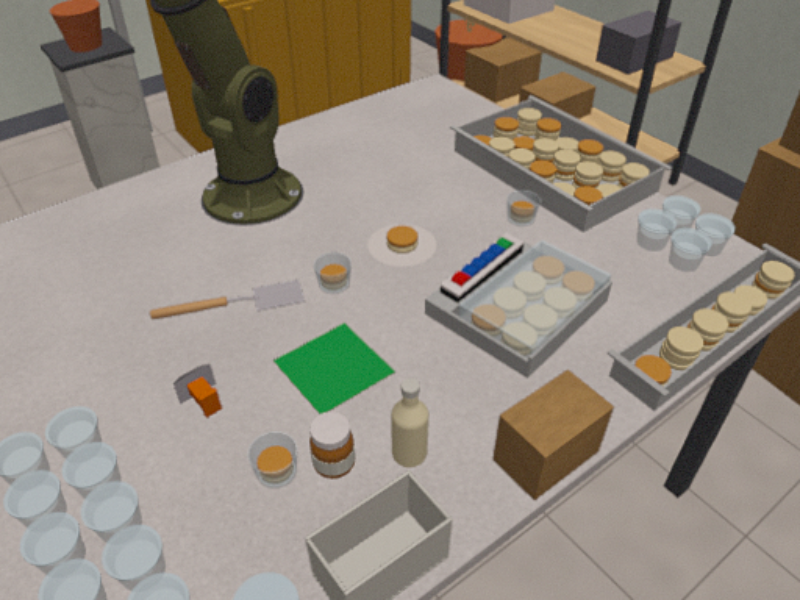

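The press lies at about (617,315) with its sole toward the robot. The seam runs from green (242,290) to red (322,275). The mat is at (487,287), and the area around the press is clear. Next I measure these precisely.

```bash
python3 - <<'E'
from h import *
for cam in('top','scene'):
    im,d=snap(cam);P=cloud(d,ctrl.camera_model(cam))
    hsv=cv2.cvtColor(cv2.GaussianBlur(im,(3,3),0),cv2.COLOR_RGB2HSV);H,S,V=[hsv[...,i].astype(int) for i in range(3)]
    X,Y,Z=P[...,0],P[...,1],P[...,2]
    near=(abs(X-.547)<.08)&(abs(Y-.2)<.13)&(d>0)
    def rep(n,m):
        q=P[m]; 
        if len(q)<4: print(cam,n,len(q));return
        print(cam,n,len(q),'med',np.round(np.median(q,0),4),'mean',np.round(q.mean(0),4),'std',np.round(q.std(0),4)); return q
    rep('green',near&(S>120)&(H>45)&(H<80));rep('red',near&(S>120)&((H<6)|(H>172)));rep('blue',near&(S>110)&(H>100)&(H<135))
    q=rep('rail',near&(S<50)&(V>150)&(Z>.035)&(X<.62))
    u=np.array([.0264,-.1275]);u/=np.linalg.norm(u);n=np.array([-u[1],u[0]])
    mm=near&(Z>.03)
    q=P[mm];r=q[:,:2]-[.547,.199];s=r@u;t=r@n
    for a in np.arange(-.1,.1,.02):
        k=(s>a)&(s<a+.02)&(abs(t)>.015)&(abs(t)<.021); print(' s',round(a+.01,3),k.sum(),np.round(np.median(q[k,2]),4) if k.any() else '')
    pr=(abs(X-.475)<.07)&(abs(Y+.348)<.07)&(d>0)
    o=rep('orange',pr&(S>140)&(H<15))
    if o is not None:
        r=cv2.minAreaRect((o[:,:2]*1000).astype(np.float32));print(r)
        print('xrange',np.percentile(o,[2,98],axis=0).round(4).tolist())
    so=rep('sole',pr&(Z>.015)&~((S>110)&(H<15)))
    if so is not None: print(cv2.fitLine((so[:,:2]).astype(np.float32),cv2.DIST_L2,0,.01,.01).ravel())
    rep('mat',(abs(X-.55)<.12)&(abs(Y+.137)<.12)&(S>120)&(H>45)&(H<80)&(d>0))
look('scene',['press','press_grip','seam_start','seam_end','seam_mid','mat'])
print(st()['joint_positions'])
E
```

```text
top green 55 med [0.5382 0.2608 0.0746] mean [0.538  0.2617 0.0748] std [0.0046 0.0059 0.002 ]
top red 81 med [0.5597 0.1349 0.0691] mean [0.5597 0.1347 0.0692] std [0.0062 0.0067 0.0023]
top blue 313 med [0.5484 0.2007 0.0717] mean [0.5487 0.2003 0.0715] std [0.0075 0.0279 0.0025]
top rail 0
 s -0.09 53 0.061
 s -0.07 46 0.0603
 s -0.05 47 0.0641
 s -0.03 47 0.0623
 s -0.01 45 0.0613
 s 0.01 51 0.0618
 s 0.03 46 0.0606
 s 0.05 47 0.0603
 s 0.07 45 0.0605
 s 0.09 40 0.059
top orange 231 med [ 0.4945 -0.3418  0.0362] mean [ 0.4933 -0.3422  0.0374] std [0.0144 0.0084 0.0048]
((492.3858947753906, -343.2699890136719), (49.86553955078125, 28.335289001464844), 5.319523334503174)
xrange [[0.4687, -0.3563, 0.0306], [0.5162, -0.3292, 0.05]]
top sole 157 med [ 0.4621 -0.3339  0.0463] mean [ 0.4689 -0.3401  0.0394] std [0.0172 0.0172 0.012 ]
[ 0.69843113  0.71567726  0.4688539  -0.34013197]
top mat 2667 med [ 0.5489 -0.1374  0.003 ] mean [ 0.5492 -0.1372  0.003 ] std [0.0402 0.0401 0.0018]
scene green 32 med [0.5407 0.2601 0.074 ] mean [0.5411 0.2607 0.0739] std [0.007  0.0043 0.0023]
scene red
[... 884 characters left out ...]
scene mat 2260 med [ 0.556  -0.1395  0.0045] mean [ 0.5549 -0.1388  0.0044] std [0.042  0.042  0.0017]
scene mark_of press [([0.4569, -0.3503, 0.0216], 0.84)]
scene mark_of press_grip [([0.4903, -0.3458, 0.0254], 0.72)]
scene mark_of seam_start [([0.5356, 0.2677, 0.0596], 0.94)]
scene mark_of seam_end [([0.5564, 0.1348, 0.0667], 0.63)]
scene mark_of seam_mid [([0.5477, 0.2026, 0.0692], 0.93), ([0.3721, -0.0145, 0.0002], 0.63)]
scene mark_of mat [([0.5487, -0.1334, -0.0002], 0.81), ([0.3732, -0.018, -0.0002], 0.2)]
t 0.85 p [ 0.2392 -0.6044  0.2028] rot [ 3.086  0.588 -0.   ] f [0.17 0.51 0.54] w 0.998 g 0.0
[ 1.20809828  0.32099254 -0.07011248  1.45047049  0.02261511  1.3707831
 -0.05689626]
```

```bash
cat >> h.py <<'E'
def plan(x,y,z,yaw=None):
    s=st();M=R.from_rotvec(s['tool_rot']).as_matrix();d=M.T@(np.array([x,y,z])-s['position'])*1000
    cur=np.degrees(np.arctan2(M[1,0],M[0,0]));t=0 if yaw is None else (cur-yaw)/5
    print('yaw',round(cur,2),'tx ty tz',np.round(d,1),'turn',round(t,2))
E
python3 -c "
from h import *
plan(.497,-.347,.2,3)"
```

```text
t 0.85 p [ 0.2392 -0.6044  0.2028] rot [ 3.086  0.588 -0.   ] f [0.17 0.51 0.54] w 0.998 g 0.0
yaw 21.59 tx ty tz [ 334.5 -144.5    2.8] turn 3.72
```

```bash
python3 -m crank '[{"tx":56,"ty":-24,"tz":0,"turn":1.5},{"tx":112,"ty":-48,"tz":0,"turn":3},{"tx":168,"ty":-72,"tz":0,"turn":3.7},{"tx":224,"ty":-96,"tz":0,"turn":3.7},{"tx":280,"ty":-120,"tz":0,"turn":3.7}]' 80 10; python3 -m crank '[{"tx":60,"ty":0,"tz":20,"turn":0},{"tx":60,"ty":0,"tz":20,"turn":0},{"tx":60,"ty":0,"tz":20,"turn":0}]'
python3 - <<'E'
from h import *
plan(.499,-.347,.024,3)
im,d=snap('wrist','w1.png');m=ctrl.camera_model('wrist');P=cloud(d,m);print(m['origin'])
X,Y,Z=[P[...,i] for i in range(3)]
pr=(abs(X-.485)<.06)&(abs(Y+.348)<.06)&(d>0)&(Z>.012)
hsv=cv2.cvtColor(im,cv2.COLOR_RGB2HSV);H,S=hsv[...,0],hsv[...,1]
o=pr&(S>130)&(H<15)
for n,k in(('orange',o),('shaft',o&(Z>.027)&(Z<.042)),('cross',o&(Z>.043)),('sole',pr&~o)):
    q=P[k]
    if len(q)<9: print(n,len(q));continue
    print(n,len(q),q.mean(0).round(4),np.percentile(q,[2,98],axis=0).round(4).tolist(),cv2.minAreaRect((q[:,:2]*1000).astype(np.float32)))
look('wrist',['press','press_grip'])
E
```

```text
time: 1.48
position: [0.4566, -0.3884, 0.2031]
tool_rot: [3.14, 0.084, 0.001]
ft_force: [0.9, 0.2, 0.1]
grip_width: 0.916
grip_force: 0.0
time: 1.85
position: [0.5146, -0.387, 0.1823]
tool_rot: [-3.14, -0.084, 0.002]
ft_force: [-0.2, -0.1, 0.4]
grip_width: 0.917
grip_force: 0.0
t 1.85 p [ 0.5146 -0.387   0.1823] rot [-3.14e+00 -8.40e-02  2.00e-03] f [-0.18 -0.1   0.38] w 0.917 g 0.0
yaw 3.07 tx ty tz [-13.2 -40.8 158.4] turn 0.01
[ 0.58325004 -0.38470962  0.36410908]
orange 1222 [ 0.4961 -0.348   0.0371] [[0.4683, -0.3617, 0.0199], [0.5202, -0.334, 0.0486]] ((493.4702453613281, -347.6488952636719), (53.2264518737793, 28.567739486694336), 3.260892868041992)
shaft 929 [ 0.4898 -0.3482  0.0356] [[0.4678, -0.3619, 0.0285], [0.52, -0.3345, 0.0389]] ((493.4473571777344, -347.65020751953125), (53.18056869506836, 28.567739486694336), 3.260892868041992)
cross 234 [ 0.5151 -0.3468  0.0473] [[0.5098, -0.3598, 0.0442], [0.5202, -0.333, 0.0491]] ((514.844970703125, -346.69305419921875), (10.308897972106934, 27.763002395629883), 2.626600742340088)
sole 41696 [ 0.5356 -0.3628  0.2988] [[0.4683, -0.4055, 0.0483], [0.5445, -0.321, 0.3235]] ((499.97052001953125, -357.4693298339844), (90.06161499023438, 101.07279205322266), 0.00813700444996357)
wrist mark_of press [([0.452, -0.3456, 0.0223], 0.64)]
wrist mark_of press_grip [([0.4969, -0.3433, 0.0219], 0.86)]
```

View pics/w1.png

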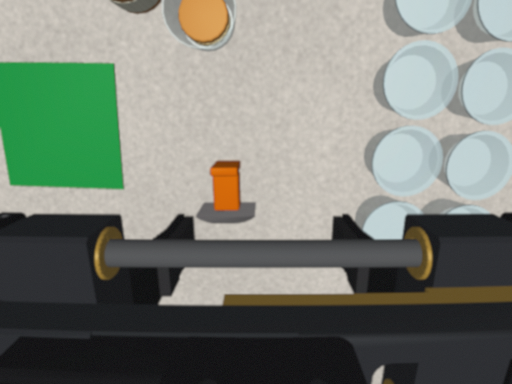

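The wrist view shows the orange handle at (227,185) pointing away, with the sole at (227,212). The yaw is 3° and the surroundings are clear. I descend and grip the top of the shaft.

```bash
python3 -m crank '[{"tx":-10,"ty":-40,"tz":40,"turn":0},{"tx":-10,"ty":-40,"tz":95,"turn":0},{"tx":-10,"ty":-40,"tz":140,"turn":0},{"tx":-10,"ty":-40,"tz":158,"turn":0},{"tx":-10,"ty":-40,"tz":158,"turn":0}]' 80 6; python3 -m crank '[{"tx":0,"ty":0,"tz":0,"turn":0},{"tx":0,"ty":0,"tz":0,"turn":0},{"tx":0,"ty":0,"tz":0,"turn":0},{"tx":0,"ty":0,"tz":0,"turn":0}]' 0 6
```

```text
time: 2.62
position: [0.5023, -0.3477, 0.0247]
tool_rot: [-3.14, -0.083, 0.001]
ft_force: [0.0, 0.2, 0.7]
grip_width: 0.924
grip_force: 0.0
time: 3.12
position: [0.5034, -0.3474, 0.0252]
tool_rot: [3.14, 0.085, 0.001]
ft_force: [0.1, 0.0, -0.4]
grip_width: 0.552
grip_force: 0.0
```

```bash
python3 -m crank '[{"tx":0,"ty":0,"tz":0,"turn":0},{"tx":0,"ty":0,"tz":0,"turn":0},{"tx":0,"ty":0,"tz":0,"turn":0},{"tx":0,"ty":0,"tz":0,"turn":0}]' 0 5; python3 -m crank '[{"tx":-5,"ty":0,"tz":-7.5,"turn":0},{"tx":-11,"ty":0,"tz":-14.5,"turn":0},{"tx":-18,"ty":0,"tz":-20,"turn":0},{"tx":-26,"ty":0,"tz":-24,"turn":0},{"tx":-26,"ty":0,"tz":-24,"turn":0}]'
python3 - <<'E'
from h import *
im,d=snap('scene');cv2.imwrite('pics/s2.png',cv2.resize(im[190:290,80:200,::-1],None,fx=5,fy=5))
look('scene',['press','press_grip'])
E
```

```text
time: 3.62
position: [0.5032, -0.3471, 0.0247]
tool_rot: [-3.14, -0.085, -0.0]
ft_force: [-0.1, 0.6, -0.2]
grip_width: 0.332
grip_force: 5.0
time: 4.25
position: [0.4766, -0.3491, 0.0494]
tool_rot: [3.14, 0.083, 0.001]
ft_force: [0.2, -0.8, -0.4]
grip_width: 0.333
grip_force: 5.0
scene mark_of press [([0.4568, -0.3523, 0.0177], 0.86)]
scene mark_of press_grip [([0.4878, -0.3469, 0.0395], 0.9), ([0.5488, 0.2019, 0.0688], 0.32)]
```

View pics/s2.png

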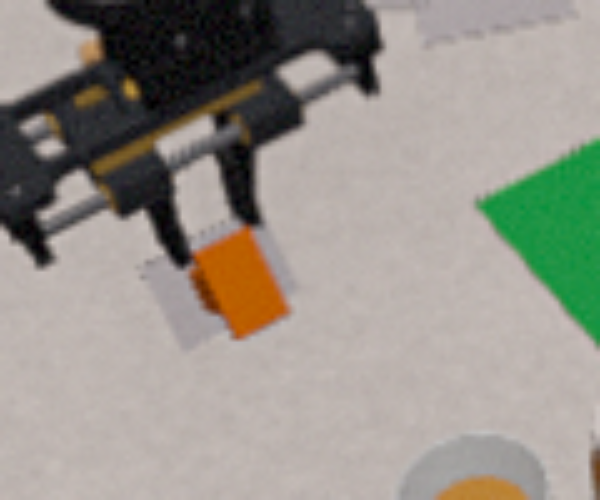

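The press has rotated about 40° in the grip, as planned. I continue the arc.

```bash
python3 -m crank '[{"tx":-9,"ty":0,"tz":-3,"turn":0},{"tx":-17,"ty":0,"tz":-4,"turn":0},{"tx":-27,"ty":0,"tz":-3.5,"turn":0},{"tx":-36,"ty":0,"tz":-1.5,"turn":0},{"tx":-42,"ty":0,"tz":1,"turn":0}]'; python3 -m crank '[{"tx":0,"ty":0,"tz":0,"turn":0},{"tx":0,"ty":0,"tz":0,"turn":0}]'
python3 - <<'E'
from h import *
im,d=snap('scene');cv2.imwrite('pics/s3.png',cv2.resize(im[190:290,80:200,::-1],None,fx=5,fy=5))
look('scene',['press','press_grip'])
E
```

```text
time: 5.03
position: [0.4349, -0.3516, 0.0488]
tool_rot: [3.139, 0.084, 0.001]
ft_force: [-1.3, 1.2, 7.7]
grip_width: 0.332
grip_force: 5.0
time: 5.28
position: [0.4355, -0.3515, 0.049]
tool_rot: [3.139, 0.084, 0.002]
ft_force: [-0.9, 1.1, 5.9]
grip_width: 0.329
grip_force: 5.0
scene mark_of press [([0.4331, -0.3526, 0.0116], 0.8)]
scene mark_of press_grip [([0.4537, -0.35, 0.0426], 0.79), ([0.6732, -0.3186, -0.0021], 0.56)]
```

View pics/s3.png

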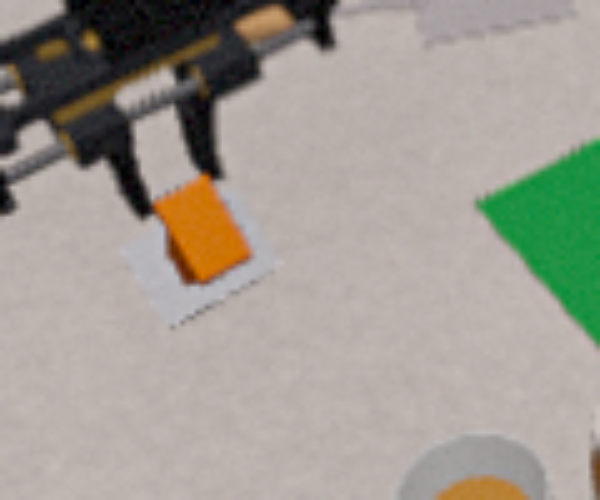

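About 30° of tilt remains, within the 50° limit, so I let go here.

```bash
python3 -m crank '[{"tx":0,"ty":0,"tz":0,"turn":0},{"tx":0,"ty":0,"tz":0,"turn":0},{"tx":0,"ty":0,"tz":0,"turn":0},{"tx":0,"ty":0,"tz":0,"turn":0},{"tx":0,"ty":0,"tz":0,"turn":0}]' 75 5; python3 -m crank '[{"tx":0,"ty":0,"tz":-30,"turn":0},{"tx":0,"ty":0,"tz":-80,"turn":0},{"tx":-30,"ty":0,"tz":-110,"turn":0},{"tx":-50,"ty":0,"tz":-110,"turn":0}]'
python3 - <<'E'
from h import *
for cam in('wrist','top'):
    im,d=snap(cam,'x_%s.png'%cam);P=cloud(d,ctrl.camera_model(cam));X,Y,Z=[P[...,i] for i in range(3)]
    hsv=cv2.cvtColor(im,cv2.COLOR_RGB2HSV);H,S=hsv[...,0],hsv[...,1]
    o=(abs(X-.445)<.08)&(abs(Y+.35)<.06)&(d>0)&(S>130)&(H<15)
    for n,k in(('orange',o),('top',o&(Z>.055))):
        q=P[k]
        if len(q)<9: print(n,len(q));continue
        print(cam,n,len(q),q.mean(0).round(4),np.percentile(q,[2,98],axis=0).round(4).tolist(),cv2.minAreaRect((q[:,:2]*1000).astype(np.float32)))
    look(cam,['press','press_grip'])
plan(.44,-.35,.04,3)
cv2.imwrite('pics/s4.png',np.hstack([cv2.resize(cv2.imread('pics/x_wrist.png'),(400,300)),cv2.resize(snap('scene')[0][190:290,80:200,::-1],(360,300))]))
E
```

```text
time: 6.05
position: [0.4352, -0.3508, 0.0476]
tool_rot: [-3.14, -0.085, 0.0]
ft_force: [-0.4, -0.3, -0.4]
grip_width: 0.804
grip_force: 0.0
time: 6.55
position: [0.3857, -0.3551, 0.1605]
tool_rot: [3.136, 0.084, 0.006]
ft_force: [-0.2, 0.1, -0.6]
grip_width: 0.86
grip_force: 0.0
wrist orange 1267 [ 0.43   -0.3491  0.0609] [[0.4053, -0.363, 0.0594], [0.4499, -0.3357, 0.0624]] ((427.5268859863281, -349.3080749511719), (46.42478561401367, 28.317962646484375), 1.0272862911224365)
wrist top 1267 [ 0.43   -0.3491  0.0609] [[0.4053, -0.363, 0.0594], [0.4499, -0.3357, 0.0624]] ((427.5268859863281, -349.3080749511719), (46.42478561401367, 28.317962646484375), 1.0272862911224365)
wrist mark_of press [([0.4275, -0.3483, -0.0015], 0.8)]
wrist mark_of press_grip [([0.4326, -0.3464, 0.0354], 0.97)]
top orange 211 [ 0.4236 -0.334   0.1575] [[0.3682, -0.361, 0.0315], [0.4532, -0.3029, 0.4731]] ((413.54144287109375, -325.48529052734375), (40.31927490234375, 103.0694351196289), 59.7642936706543)
top top 180 [ 0.4224 -0.3341  0.1775] [[0.3678, -0.3613, 0.0603], [0.4532, -0.3028, 0.4753]] ((413.54144287109375, -325.48529052734375), (40.31927490234375, 103.0694351196289), 59.7642936706543)
top mark_of press [([0.4343, -0.3521, 0.0025], 0.8)]
top mark_of press_grip [([0.4293, -0.3496, 0.0351], 0.91)]
t 6.85 p [ 0.3856 -0.3526  0.1564] rot [-3.139e+00 -8.600e-02  1.000e-03] f [ 0.42  0.17 -0.6 ] w 0.861 g 0.0
yaw 3.15 tx ty tz [ 54.5   0.5 116.4] turn 0.03
```

View pics/s4.png

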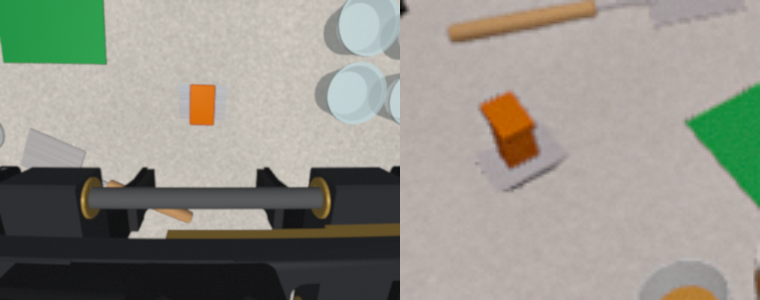

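The press stands upright at (202,105) in the wrist view, centre (0.4285, −0.349). I regrip it from above.

```bash
python3 -m crank '[{"tx":43,"ty":-1,"tz":10,"turn":0},{"tx":43,"ty":-1,"tz":60,"turn":0},{"tx":43,"ty":-1,"tz":105,"turn":0},{"tx":43,"ty":-1,"tz":121,"turn":0},{"tx":43,"ty":-1,"tz":121,"turn":0}]' 70 45; python3 -m crank '[{"tx":0,"ty":0,"tz":0,"turn":0},{"tx":0,"ty":0,"tz":0,"turn":0},{"tx":0,"ty":0,"tz":0,"turn":0},{"tx":0,"ty":0,"tz":0,"turn":0},{"tx":0,"ty":0,"tz":0,"turn":0}]' 0 45;python3 -m crank '[{"tx":0,"ty":0,"tz":0,"turn":0},{"tx":0,"ty":0,"tz":0,"turn":0}]'
```

```text
time: 7.52
position: [0.428, -0.3496, 0.0359]
tool_rot: [-3.139, -0.085, 0.002]
ft_force: [-0.2, -1.2, 0.5]
grip_width: 0.805
grip_force: 0.0
time: 8.15
position: [0.4282, -0.3502, 0.037]
tool_rot: [3.14, 0.085, 0.0]
ft_force: [-0.6, 0.6, 2.0]
grip_width: 0.339
grip_force: 44.7
time: 8.4
position: [0.4282, -0.3502, 0.037]
tool_rot: [3.14, 0.085, 0.0]
ft_force: [-0.6, 1.1, 3.2]
grip_width: 0.34
grip_force: 44.7
```

```bash
python3 -m crank '[{"tx":0,"ty":0,"tz":-50,"turn":0},{"tx":0,"ty":0,"tz":-100,"turn":0},{"tx":8,"ty":-40,"tz":-140,"turn":0},{"tx":12,"ty":-90,"tz":-170,"turn":0},{"tx":18,"ty":-145,"tz":-175,"turn":0}]'; python3 -m crank '[{"tx":8,"ty":-58,"tz":0,"turn":-0.7},{"tx":16,"ty":-116,"tz":0,"turn":-1.4},{"tx":24,"ty":-174,"tz":0,"turn":-1.4},{"tx":32,"ty":-232,"tz":0,"turn":-1.4},{"tx":40,"ty":-290,"tz":0,"turn":-1.4}]'
python3 -c "
from h import *
plan(.47,.21,.21,10.1)"
```

```text
time: 9.02
position: [0.4394, -0.2039, 0.2137]
tool_rot: [3.138, 0.083, 0.005]
ft_force: [1.4, 1.3, -2.9]
grip_width: 0.339
grip_force: 44.7
time: 9.65
position: [0.4622, 0.0889, 0.2112]
tool_rot: [3.129, 0.276, -0.0]
ft_force: [0.6, -0.0, -1.7]
grip_width: 0.335
grip_force: 44.7
t 9.65 p [0.4622 0.0889 0.2112] rot [ 3.129  0.276 -0.   ] f [ 0.61 -0.03 -1.66] w 0.335 g 44.7
yaw 10.07 tx ty tz [  28.9 -117.9    1.1] turn -0.01
```

```bash
cat > seam.py <<'E'
from h import *
ctrl.get_state()
im,d=snap('wrist','w5_%d.png'%int(ctrl.get_state()['time']*100));P=cloud(d,ctrl.camera_model('wrist'));X,Y,Z=[P[...,i] for i in range(3)]
hsv=cv2.cvtColor(cv2.GaussianBlur(im,(3,3),0),cv2.COLOR_RGB2HSV);H,S,V=[hsv[...,i] for i in range(3)]
near=(abs(X-.548)<.06)&(abs(Y-.2)<.12)&(d>0)&(Z<.1)
for n,k in(('green',(H>45)&(H<80)),('blue',(H>100)&(H<135)),('red',(H<6)|(H>172))):
    q=P[near&(S>110)&k]
    if len(q)<9: print(n,len(q));continue
    r=cv2.minAreaRect((q[:,:2]*1000).astype(np.float32))
    print(n,len(q),q.mean(0).round(4),np.round(r[0],1),np.round(r[1],1),round(r[2],2),'z50/95',np.percentile(q[:,2],[50,95]).round(4))
u=np.array([.023,-.129]);u/=np.linalg.norm(u);w=np.array([-u[1],u[0]])
q=P[near&(Z>.04)];r=q[:,:2]-[.5485,.1985];s=r@u;t=r@w
k=(abs(t)>.0145)&(abs(t)<.02)&(abs(s)<.09)
c=np.polyfit(s[k],q[k,2],1);e=q[k,2]-np.polyval(c,s[k]);k2=abs(e)<.004
print('rail z(mid),slope',np.polyfit(s[k][k2],q[k,2][k2],1)[::-1].round(4),k2.sum(),e.std().round(4))
k=abs(t)<.005
for a in range(6):
    g=k&(abs(s-(-.065+.026*a))<.004); print('tab',a+1,g.sum(),np.median(q[g,2]).round(4) if g.any() else '')
look('wrist',['seam_start','seam_mid','seam_end']);st()
E
python3 -m crank '[{"tx":0,"ty":-50,"tz":0,"turn":0},{"tx":0,"ty":-100,"tz":0,"turn":0},{"tx":0,"ty":-100,"tz":0,"turn":0},{"tx":0,"ty":-100,"tz":0,"turn":0}]' >/dev/null; python3 seam.py;  python3 -m crank '[{"tx":0,"ty":-45,"tz":-30,"turn":0},{"tx":0,"ty":-45,"tz":-30,"turn":0},{"tx":0,"ty":-45,"tz":-30,"turn":0}]' >/dev/null; python3 seam.py; ls pics
```

```text
green 638 [0.5379 0.2623 0.0731] [537.9 263.3] [23.9 26.4] 8.63 z50/95 [0.0735 0.0754]
blue 2527 [0.5488 0.1984 0.0707] [548.7 198.3] [ 24.6 102.4] 10.0 z50/95 [0.0709 0.0738]
red 631 [0.5603 0.1345 0.0683] [560.4 133.6] [24.5 26.3] 8.95 z50/95 [0.0687 0.0707]
rail z(mid),slope [ 0.0624 -0.0374] 1795 0.0008
tab 1 80 0.0748
tab 2 73 0.0737
tab 3 77 0.0726
tab 4 80 0.0716
tab 5 81 0.0708
tab 6 87 0.0699
wrist mark_of seam_start [([0.5387, 0.2655, 0.0635], 0.61)]
wrist mark_of seam_mid [([0.5462, 0.2039, 0.0654], 0.7)]
wrist mark_of seam_end [([0.4377, 0.422, 0.0005], 0.64)]
t 10.35 p [0.4455 0.1843 0.2115] rot [ 3.129e+00  2.720e-01 -1.000e-03] f [ 0.04  0.2  -2.  ] w 0.334 g 44.7
green 540 [0.5369 0.2633 0.0723] [536.8 263.8] [23.7 25.9] 9.77 z50/95 [0.0729 0.0749]
blue 2031 [0.5483 0.1993 0.0702] [548.5 198.6] [ 23.7 102.4] 10.39 z50/95 [0.0704 0.0732]
red 502 [0.5594 0.135  0.0679] [559.7 133.7] [24.2 26.2] 11.11 z50/95 [0.0683 0.0701]
rail z(mid),slope [ 0.0619 -0.0373] 1604 0.0008
tab 1 71 0.0741
tab 2 64 0.0732
tab 3 68 0.072
tab 4 61 0.0711
tab 5 64 0.0704
tab 6 74 0.0695
wrist mark_of seam_start [([0.5386, 0.2671, 0.0633], 0.8)]
wrist mark_of seam_mid [([0.5478, 0.2035, 0.0655], 0.95)]
wrist mark_of seam_end [([0.5596, 0.1351, 0.0656], 0.91)]
t 10.93 p [0.4374 0.2288 0.2411] rot [ 3.129e+00  2.730e-01 -2.000e-03] f [-0.23  0.52 -3.12] w 0.333 g 44.7
a.png
b.png
s2.png
s3.png
s4.png
w1.png
w5_1015.png
w5_1072.png
x_top.png
x_wrist.png
```

The seam is well resolved: the proud crests go from 0.0745 m to 0.0697 m (slope −0.0375), and the seam yaw is 10°. I move above the green tab.

```bash
python3 -m crank '[{"tx":52,"ty":-10,"tz":0,"turn":0},{"tx":104.5,"ty":-19,"tz":10,"turn":0},{"tx":104.5,"ty":-19,"tz":60,"turn":0},{"tx":104.5,"ty":-19,"tz":100,"turn":0},{"tx":104.5,"ty":-19,"tz":116,"turn":0}]'; python3 -m crank '[{"tx":0,"ty":0,"tz":0,"turn":0},{"tx":0,"ty":0,"tz":0,"turn":0}]' - 60
python3 -c "
from h import *
F=[]
for i in range(4): ctrl.get_image('top'); s=ctrl.get_state();F.append(np.r_[s['position'],s['ft_force']])
print(np.mean(F,0).round(4),np.std(F,0).round(4))
plan(.537,.266,.116,9.95)"
```

```text
time: 11.55
position: [0.5355, 0.2652, 0.1224]
tool_rot: [3.128, 0.274, -0.008]
ft_force: [-0.2, -0.1, -2.1]
grip_width: 0.339
grip_force: 44.9
time: 11.8
position: [0.538, 0.2676, 0.1277]
tool_rot: [-3.129, -0.276, -0.005]
ft_force: [1.0, 0.5, -2.1]
grip_width: 0.334
grip_force: 59.9
[ 0.5378  0.2675  0.1276 -0.1378  0.094  -2.2564] [2.000e-04 1.000e-04 3.000e-04 6.590e-01 2.390e-01 5.156e-01]
t 12.0 p [0.5375 0.2674 0.1272] rot [-3.129 -0.276 -0.004] f [-0.3  -0.3  -2.56] w 0.335 g 59.9
yaw 10.08 tx ty tz [-0.8  1.3 11.2] turn 0.03
```

```bash
python3 -m crank '[{"tx":-0.8,"ty":1.3,"tz":5,"turn":0},{"tx":-0.8,"ty":1.3,"tz":9,"turn":0},{"tx":-0.8,"ty":1.3,"tz":11,"turn":0},{"tx":-0.8,"ty":1.3,"tz":12,"turn":0},{"tx":-0.8,"ty":1.3,"tz":12,"turn":0}]'; python3 -m crank '[{"tx":0,"ty":0,"tz":0.7,"turn":0},{"tx":0,"ty":0,"tz":1.4,"turn":0},{"tx":0,"ty":0,"tz":2,"turn":0},{"tx":0,"ty":0,"tz":2,"turn":0}]'
```

```text
time: 12.62
position: [0.5362, 0.2656, 0.1136]
tool_rot: [3.129, 0.276, -0.0]
ft_force: [0.7, -0.8, -2.1]
grip_width: 0.334
grip_force: 59.9
time: 13.12
position: [0.5364, 0.2658, 0.1121]
tool_rot: [-3.129, -0.276, -0.001]
ft_force: [-0.1, -0.0, 0.5]
grip_width: 0.332
grip_force: 59.9
```

```bash
python3 -m crank '[{"tx":0,"ty":0,"tz":1,"turn":0},{"tx":0,"ty":0,"tz":2,"turn":0},{"tx":0,"ty":0,"tz":3,"turn":0},{"tx":0,"ty":0,"tz":3,"turn":0}]'; python3 -m crank '[{"tx":0,"ty":0,"tz":0.6,"turn":0},{"tx":0,"ty":0,"tz":1.2,"turn":0},{"tx":0,"ty":0,"tz":1.2,"turn":0}]'
```

```text
time: 13.62
position: [0.5363, 0.2658, 0.1087]
tool_rot: [-3.129, -0.276, -0.0]
ft_force: [-0.6, 0.4, 1.7]
grip_width: 0.336
grip_force: 59.9
time: 14.0
position: [0.5363, 0.2658, 0.1077]
tool_rot: [-3.129, -0.276, -0.0]
ft_force: [0.1, 1.3, 2.6]
grip_width: 0.332
grip_force: 59.9
```

```bash
python3 -m crank '[{"tx":0,"ty":0,"tz":0.5,"turn":0},{"tx":0,"ty":0,"tz":1,"turn":0},{"tx":0,"ty":0,"tz":1.5,"turn":0},{"tx":0,"ty":0,"tz":1.5,"turn":0}]'
```

```text
time: 14.5
position: [0.5364, 0.266, 0.1065]
tool_rot: [-3.129, -0.276, -0.001]
ft_force: [-0.7, 1.4, 5.8]
grip_width: 0.336
grip_force: 59.9
```

```bash
python3 -m crank '[{"tx":0,"ty":0,"tz":0.7,"turn":0},{"tx":0,"ty":2.5,"tz":0.8,"turn":0},{"tx":0,"ty":5,"tz":0.9,"turn":0},{"tx":0,"ty":7.5,"tz":1,"turn":0},{"tx":0,"ty":10,"tz":1.1,"turn":0}]'
```

```text
time: 15.12
position: [0.5377, 0.2605, 0.1063]
tool_rot: [-3.123, -0.28, -0.003]
ft_force: [-1.2, 5.1, 6.1]
grip_width: 0.334
grip_force: 60.1
```

```bash
python3 -m crank '[{"tx":0,"ty":2.5,"tz":0.1,"turn":0},{"tx":0,"ty":5,"tz":0.2,"turn":0},{"tx":0,"ty":7.5,"tz":0.3,"turn":0},{"tx":0,"ty":10,"tz":0.4,"turn":0}]'
```

```text
time: 15.62
position: [0.5398, 0.2498, 0.1059]
tool_rot: [-3.124, -0.279, -0.004]
ft_force: [-1.6, 5.4, 7.0]
grip_width: 0.334
grip_force: 60.1
```

```bash
python3 -m crank '[{"tx":0,"ty":2.5,"tz":0.2,"turn":0},{"tx":0,"ty":5,"tz":0.4,"turn":0},{"tx":0,"ty":7.5,"tz":0.5,"turn":0},{"tx":0,"ty":10,"tz":0.6,"turn":0},{"tx":0,"ty":12.5,"tz":0.7,"turn":0}]'
```

```text
time: 16.25
position: [0.5419, 0.239, 0.1055]
tool_rot: [-3.122, -0.28, -0.005]
ft_force: [-2.5, 7.1, 6.8]
grip_width: 0.333
grip_force: 60.1
```

```bash
python3 -m crank '[{"tx":0,"ty":2.5,"tz":0.2,"turn":0},{"tx":0,"ty":5,"tz":0.4,"turn":0},{"tx":0,"ty":7.5,"tz":0.6,"turn":0},{"tx":0,"ty":10,"tz":0.8,"turn":0},{"tx":0,"ty":12.5,"tz":0.9,"turn":0}]'
```

```text
time: 16.88
position: [0.5444, 0.2263, 0.1047]
tool_rot: [-3.122, -0.279, -0.005]
ft_force: [-1.3, 6.4, 7.3]
grip_width: 0.336
grip_force: 60.2
```

```bash
python3 -m crank '[{"tx":0,"ty":2.5,"tz":0.1,"turn":0},{"tx":0,"ty":5,"tz":0.2,"turn":0},{"tx":0,"ty":7.5,"tz":0.3,"turn":0},{"tx":0,"ty":10,"tz":0.4,"turn":0},{"tx":0,"ty":12.5,"tz":0.5,"turn":0}]'
```

```text
time: 17.5
position: [0.5465, 0.2145, 0.1043]
tool_rot: [-3.121, -0.279, -0.005]
ft_force: [-2.2, 7.9, 7.5]
grip_width: 0.329
grip_force: 60.1
```

```bash
python3 -m crank '[{"tx":0,"ty":2.5,"tz":0.1,"turn":0},{"tx":0,"ty":5,"tz":0.3,"turn":0},{"tx":0,"ty":7.5,"tz":0.4,"turn":0},{"tx":0,"ty":10,"tz":0.5,"turn":0},{"tx":0,"ty":12.5,"tz":0.6,"turn":0}]'
```

```text
time: 18.12
position: [0.5489, 0.2021, 0.1038]
tool_rot: [-3.122, -0.28, -0.006]
ft_force: [-1.3, 6.9, 8.5]
grip_width: 0.329
grip_force: 60.2
```

```bash
python3 -m crank '[{"tx":0,"ty":2.5,"tz":0.1,"turn":0},{"tx":0,"ty":5,"tz":0.2,"turn":0},{"tx":0,"ty":7.5,"tz":0.3,"turn":0},{"tx":0,"ty":10,"tz":0.4,"turn":0},{"tx":0,"ty":12.5,"tz":0.5,"turn":0}]'
```

```text
time: 18.75
position: [0.5512, 0.1893, 0.1032]
tool_rot: [-3.122, -0.279, -0.005]
ft_force: [-1.9, 8.8, 9.4]
grip_width: 0.332
grip_force: 60.2
```

```bash
python3 -m crank '[{"tx":0,"ty":2.5,"tz":0.1,"turn":0},{"tx":0,"ty":5,"tz":0.2,"turn":0},{"tx":0,"ty":7.5,"tz":0.3,"turn":0},{"tx":0,"ty":10,"tz":0.4,"turn":0},{"tx":0,"ty":12.5,"tz":0.5,"turn":0}]'
```

```text
time: 19.38
position: [0.5533, 0.1775, 0.1027]
tool_rot: [-3.122, -0.28, -0.006]
ft_force: [-1.1, 6.5, 9.1]
grip_width: 0.335
grip_force: 60.2
```

```bash
python3 -m crank '[{"tx":0,"ty":2.5,"tz":0.1,"turn":0},{"tx":0,"ty":5,"tz":0.2,"turn":0},{"tx":0,"ty":7.5,"tz":0.3,"turn":0},{"tx":0,"ty":10,"tz":0.4,"turn":0},{"tx":0,"ty":12.5,"tz":0.5,"turn":0}]'
```

```text
time: 20.0
position: [0.5557, 0.164, 0.102]
tool_rot: [-3.124, -0.279, -0.005]
ft_force: [-0.8, 6.9, 7.8]
grip_width: 0.333
grip_force: 60.1
```

```bash
python3 -m crank '[{"tx":0,"ty":2.5,"tz":0.1,"turn":0},{"tx":0,"ty":5,"tz":0.2,"turn":0},{"tx":0,"ty":7.5,"tz":0.3,"turn":0},{"tx":0,"ty":10,"tz":0.4,"turn":0},{"tx":0,"ty":12.5,"tz":0.5,"turn":0}]'
```

```text
time: 20.62
position: [0.5577, 0.1528, 0.1016]
tool_rot: [-3.122, -0.28, -0.005]
ft_force: [-2.8, 7.3, 9.6]
grip_width: 0.334
grip_force: 60.2
```

```bash
python3 -m crank '[{"tx":0,"ty":2.5,"tz":0.1,"turn":0},{"tx":0,"ty":5,"tz":0.2,"turn":0},{"tx":0,"ty":7.5,"tz":0.3,"turn":0},{"tx":0,"ty":10,"tz":0.4,"turn":0},{"tx":0,"ty":12.5,"tz":0.5,"turn":0}]'
```

```text
time: 21.25
position: [0.5601, 0.1391, 0.1009]
tool_rot: [-3.124, -0.279, -0.005]
ft_force: [-1.6, 6.8, 8.5]
grip_width: 0.333
grip_force: 60.1
```

```bash
python3 -m crank '[{"tx":0,"ty":2,"tz":0.2,"turn":0},{"tx":0,"ty":4,"tz":0.5,"turn":0},{"tx":0,"ty":6,"tz":0.7,"turn":0},{"tx":0,"ty":7,"tz":0.9,"turn":0},{"tx":0,"ty":7,"tz":0.9,"turn":0}]'
```

```text
time: 21.88
position: [0.5614, 0.1327, 0.1002]
tool_rot: [-3.124, -0.279, -0.005]
ft_force: [-1.7, 6.4, 9.8]
grip_width: 0.334
grip_force: 60.2
```

```bash
python3 -m crank '[{"tx":0,"ty":0,"tz":0.4,"turn":0},{"tx":0,"ty":0,"tz":0.4,"turn":0}]'
```

```text
time: 22.12
position: [0.5615, 0.1327, 0.1]
tool_rot: [-3.124, -0.279, -0.005]
ft_force: [-1.1, 6.1, 9.5]
grip_width: 0.337
grip_force: 60.2
```

The stroke is finished at the red tab. I lift off and check that the tabs are home.

```bash
python3 -m crank '[{"tx":0,"ty":-4,"tz":-4,"turn":0},{"tx":0,"ty":-4,"tz":-30,"turn":0},{"tx":-10,"ty":-10,"tz":-80,"turn":0},{"tx":-60,"ty":-30,"tz":-110,"turn":0},{"tx":-100,"ty":-50,"tz":-110,"turn":0}]';python3 -m crank '[{"tx":-5,"ty":0,"tz":0,"turn":0},{"tx":-5,"ty":0,"tz":0,"turn":0}]'; python3 seam.py; python3 -c "
from h import *
plan(.549,-.137,.21,10)"
```

```text
time: 22.75
position: [0.4528, 0.1605, 0.2091]
tool_rot: [3.129, 0.276, 0.003]
ft_force: [0.0, 0.1, -1.7]
grip_width: 0.334
grip_force: 59.9
time: 23.0
position: [0.4483, 0.1577, 0.2074]
tool_rot: [3.128, 0.274, -0.001]
ft_force: [0.3, -0.2, -3.1]
grip_width: 0.331
grip_force: 59.9
green 588 [0.5381 0.2621 0.0693] [538.  262.8] [23.6 24.2] 10.07 z50/95 [0.0697 0.0717]
blue 2498 [0.5492 0.1997 0.0667] [549.5 199.5] [ 24.4 102.5] 10.0 z50/95 [0.0669 0.0699]
red 605 [0.5603 0.1358 0.0645] [560.3 135.3] [24.8 24.1] 10.02 z50/95 [0.0647 0.0666]
rail z(mid),slope [ 0.0624 -0.0379] 1903 0.0008
tab 1 86 0.0704
tab 2 81 0.0696
tab 3 79 0.0685
tab 4 81 0.0674
tab 5 76 0.0666
tab 6 85 0.0657
wrist mark_of seam_start [([0.538, 0.2667, 0.066], 0.57)]
wrist mark_of seam_mid [([0.5455, 0.2038, 0.0654], 0.63)]
wrist mark_of seam_end [([0.5553, 0.1335, 0.0652], 0.8)]
t 23.2 p [0.4491 0.1586 0.2075] rot [-3.129e+00 -2.740e-01  2.000e-03] f [-0.21 -0.17 -2.35] w 0.336 g 59.9
t 23.2 p [0.4491 0.1586 0.2075] rot [-3.129e+00 -2.740e-01  2.000e-03] f [-0.21 -0.17 -2.35] w 0.336 g 59.9
yaw 10.03 tx ty tz [ 46.9 308.5  -2.9] turn 0.01
```

All six tabs are down about 4.1 mm and the rail is unchanged. Next I place the press on the mat.

```bash
python3 -m crank '[{"tx":9,"ty":60,"tz":0,"turn":0},{"tx":18,"ty":120,"tz":0,"turn":0},{"tx":27,"ty":180,"tz":0,"turn":0},{"tx":36,"ty":240,"tz":0,"turn":0},{"tx":44,"ty":295,"tz":0,"turn":0}]';python3 -m crank '[{"tx":3,"ty":13,"tz":40,"turn":0},{"tx":3,"ty":13,"tz":90,"turn":0},{"tx":3,"ty":13,"tz":140,"turn":0},{"tx":3,"ty":13,"tz":155,"turn":0},{"tx":3,"ty":13,"tz":155,"turn":0}]'; python3 -c "
from h import *
plan(.549,-.137,.0395,10)"
```

```text
time: 23.82
position: [0.5443, -0.1266, 0.2071]
tool_rot: [-3.129, -0.274, 0.001]
ft_force: [-0.2, 1.0, -2.2]
grip_width: 0.332
grip_force: 59.9
time: 24.45
position: [0.5487, -0.1358, 0.0524]
tool_rot: [-3.128, -0.276, 0.002]
ft_force: [-0.0, -0.1, -1.8]
grip_width: 0.335
grip_force: 59.9
t 24.45 p [ 0.5487 -0.1358  0.0524] rot [-3.128e+00 -2.760e-01  2.000e-03] f [-0.02 -0.08 -1.76] w 0.335 g 59.9
yaw 10.08 tx ty tz [ 0.1  1.2 12.9] turn 0.02
```

```bash
python3 -m crank '[{"tx":0,"ty":0,"tz":6,"turn":0},{"tx":0,"ty":0,"tz":10,"turn":0},{"tx":0,"ty":0,"tz":11.5,"turn":0},{"tx":0,"ty":0,"tz":12.5,"turn":0},{"tx":0,"ty":0,"tz":12.5,"turn":0}]'
```

```text
time: 25.08
position: [0.5488, -0.1359, 0.0407]
tool_rot: [3.129, 0.276, 0.0]
ft_force: [0.5, -0.3, -2.7]
grip_width: 0.333
grip_force: 59.9
```

```bash
python3 -m crank '[{"tx":0,"ty":0,"tz":0.7,"turn":0},{"tx":0,"ty":0,"tz":1.2,"turn":0},{"tx":0,"ty":0,"tz":1.2,"turn":0}]'
```

```text
time: 25.45
position: [0.549, -0.1359, 0.0401]
tool_rot: [3.129, 0.276, 0.0]
ft_force: [-3.0, 0.2, 6.1]
grip_width: 0.329
grip_force: 59.9
```

In firm contact. I release, retreat and check.

```bash
python3 -m crank '[{"tx":0,"ty":0,"tz":0,"turn":0},{"tx":0,"ty":0,"tz":0,"turn":0},{"tx":0,"ty":0,"tz":0,"turn":0},{"tx":0,"ty":0,"tz":0,"turn":0},{"tx":0,"ty":0,"tz":0,"turn":0}]' 75 5; python3 -m crank '[{"tx":0,"ty":0,"tz":-40,"turn":0},{"tx":0,"ty":0,"tz":-90,"turn":0},{"tx":-30,"ty":0,"tz":-130,"turn":0},{"tx":-60,"ty":0,"tz":-130,"turn":0},{"tx":-60,"ty":0,"tz":-130,"turn":0}]'
python3 - <<'E'
from h import *
im,d=snap('wrist');P=cloud(d,ctrl.camera_model('wrist'));X,Y,Z=[P[...,i] for i in range(3)]
hsv=cv2.cvtColor(im,cv2.COLOR_RGB2HSV)
q=P[(abs(X-.55)<.06)&(abs(Y+.137)<.06)&(d>0)&(hsv[...,1]>130)&(hsv[...,0]<15)]
print(q.mean(0).round(4),np.percentile(q,[2,98],axis=0).round(4).tolist());look('wrist',['press','mat'])
cv2.imwrite('pics/end.png',cv2.resize(np.hstack([im[:,:,::-1],snap('scene')[0][:,:,::-1]]),(800,300)))
E
```

```text
time: 26.08
position: [0.5488, -0.1359, 0.0393]
tool_rot: [3.129, 0.276, 0.0]
ft_force: [-0.2, -0.2, -0.9]
grip_width: 0.808
grip_force: 0.0
time: 26.7
position: [0.4883, -0.1476, 0.1699]
tool_rot: [3.127, 0.272, -0.0]
ft_force: [-0.7, -0.6, 0.6]
grip_width: 0.859
grip_force: 0.0
[ 0.5576 -0.1332  0.0659] [[0.5319, -0.1494, 0.0643], [0.5754, -0.1187, 0.0674]]
wrist mark_of press [([0.5441, -0.1323, -0.0004], 0.73)]
wrist mark_of mat []
```

View pics/end.png

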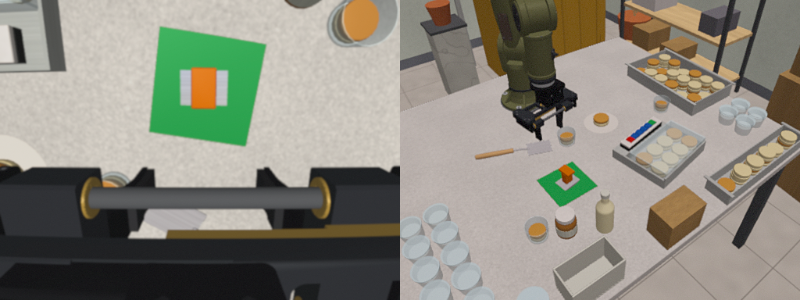

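The press stands flat and centred on the mat at (204,88), the gripper is clear, and the bystanders are in place. I hand the job in.

```bash
python3 -c "
from bench import ctrl
print(ctrl.close_job())"
```

```text
the job is handed in; nothing more can be done
None
```

The job is handed in, with no verdict returned: the depth readings show all six tabs about 4 mm down after one stroke at roughly 8–12 N downward (no reading came near 30 N), and the press stands upright near the centre of the green mat.

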